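# Lay out a belt-drive kit on the kitting board

### The job

Complete the salvaged belt-drive kit on the aluminium board, whose yellow stripe marks its front edge: the orange oil filter goes upright in the ring directly behind the black grooved pulley, the black idler roller flat in the ring directly behind the toothed sprocket, and the green housing flat in the ring between pulley and sprocket with its long side along the row. Stack the steel bearing with the red seal flat and centred on top of the sprocket, and the brass bush upright and centred on top of the bearing. Centre each part in its ring, let go of everything, and leave the amber jar standing where it is.

Things in the scene. Friction and masses are not known exactly. Their poses are not given: they have to be found in the camera images.
- board: Fixed aluminium plate 220 (x) x 300 (y) x 6 mm. Origin: centre of its underside, on the table. +x runs from the front edge (yellow stripe, nearest the robot) to the back, +y to its left, z up. Six blue rings (78 mm inside diameter) centred at x = -52.5 (front row) and +52.5 mm (back row), y = -100, 0, +100 mm. Pulley and sprocket stand on the two outer front rings, either way round.
- pulley: Black grooved pulley, 82 mm diameter, 22 mm high (steel hub in its middle to 26 mm), bolted on the left or right front ring of the board. Origin: centre of its underside, on the board's top; axes parallel to the board's. The centre of the ring directly behind it is 105 mm along its +x.
- sprocket: Dark steel toothed sprocket, 86 mm over the teeth, teeth 14 mm high, flat round boss of 56 mm diameter whose top is 22 mm above its underside; bolted on the other outer front ring. Origin: centre of its underside, on the board's top; axes parallel to the board's. The centre of the ring directly behind it is 105 mm along its +x.
- filter_center (a point): Orange oil filter canister standing upright on the table, 56 mm diameter at its steel foot, 54 mm orange body, 54 mm high, about 0.25 kg. The point is its centre, half-way up. Its z axis points up.
- idler_center (a point): Black idler roller lying flat on the table, 54 mm diameter, 28 mm high, its top with a steel disc and a blue centre, about 0.2 kg. The point is its centre, half-way up. Its z axis points up.
- bearing_center (a point): Steel ball bearing lying flat on the table, 52 mm diameter, 22 mm high, its top with a red seal ring round a dark bore, 0.2 kg. Solid and flat on top (the bore is only painted). The point is its centre, half-way up. Its z axis points up.
- bush_center (a point): Brass bush standing upright on the table, 36 mm diameter, 30 mm high, dark painted bore on top, about 0.15 kg. The point is its centre, half-way up. Its z axis points up.
- housing_center (a point): Green painted housing, a block 54 (its x) x 34 (its y) x 30 mm high with two steel bolts and a black cap on top, lying flat at any yaw, 0.16 kg. The point is its centre, half-way up. Its x axis runs along its long side. Its z axis points up.
- jar_center (a point): Amber jar with a white cap, 48 mm diameter, 52 mm high, a bystander to be left alone. The point is its centre, half-way up. The five parts and the jar stand on the table right of the board, in any order, about 120 mm apart; two small nuts (23 mm wide, 10 mm high) lie between them and do not matter.
Mind the look-alikes: they are no part of the job. Of the things shaped like the part that bears housing_center, the green one is meant. There is more than one size of the part that bears bush_center; the job needs the larger.

How it is judged:
By the outcome, as a careful person would: the job done as asked, in the order asked, and still so for the second after the job is handed in, with the robot touching nothing.
It also fails if it takes over 138 s, if anything falls off the work surface, if the arm or the gripper's body presses on something with over 40 N, if the wrist force passes 120 N, or if a joint passes its speed limit or range.

### The arm

A 6-joint arm with a two-finger parallel gripper is mounted at the origin on the work surface. World frame = base frame: x ahead of the robot, y to its left, z up, the work surface at z = 0. Lengths are in m, angles in rad, forces in N, time in s.
With the tool pointing down it reaches from about 0.2 to 0.875 m from the base axis. Payload 3.4 kg.
Tool frame: the origin (TCP) lies between the finger pads; the fingertips stand 25 mm ahead of it and the grasp point (between the pads) lies 6 mm ahead of it (r.nose_length is the z of the fingertips in the tool frame, in m); z points along the fingers, x is the direction in which the jaws open and shut, and the axes are right-handed (so a half turn about z gives the same grasp; the last joint's range is limited). The gripper opens to 94 mm and grips with 3 to 60 N. Pads are 16 mm wide; open, the fingers measure 119 mm over their backs; the gripper's body (75 mm by 177 mm) begins 78 mm behind the grasp point.
Start: joints at [1.047, 0.276, 1.505, -0, 1.361, -0.121], TCP at [0.225, 0.529, 0.195] pointing down, gripper open.
Joint ranges: [-2.89, 2.89], [-0.75, 2.08], [0.22, 2.7], [-1.18, 4.32], [0.11, 2.71], [-2.7, 2.7]. Speed limits (rad/s): [2.57, 2.57, 3.14, 3.14, 3.14, 3.14].

### API

Orientations are given as a unit quaternion [w, x, y, z].
In Python, from plant import r, gripper_to, inverse_kinematics, vision, models, telemetry gives the robot as it stands. Calls block until the motion is done:
- r.move_to(position, orientation): joint-space move of the TCP to a pose.
- r.move_l(position, rot=None, vel=0.15, guard=None): straight line of the TCP; rot=None keeps the orientation; vel is the mean speed in m/s. With guard (N) it stops when the force on the tool has changed by that much, and returns True; else False.
- r.movej(angles): joint-space move.
- gripper_to(opening, f_grip=None): finger opening in m; f_grip is the grip in N (None keeps the last); returns when the fingers have stopped.
- r.hold(seconds).
- inverse_kinematics(position, orientation): joint angles nearest the present ones, or None.
- vision.snapshot(name): name is "side" or "top"; returns the picture (480x640x3 uint8, red, green, blue); there is no depth.
- vision.get_calibration(name): a dict with "fx", "fy", "cx", "cy" (pixels), "D" ([k1, k2, p1, p2, k3] as OpenCV has them; the pictures are not rectified), "position" and "orientation" of the camera in the world. Camera axes: x right, y down, z forward; pixel columns grow to the right and rows downward; lengths in m; the calibration is good to about 2 mm. A picture is of the moment at which its call begins. get_calibration takes no time and is no camera call.
A pose or a line that the arm cannot do raises r.PlanningError and nothing moves.
- r.sign_off(): hands the job in, once; it reports no verdict.
Trained networks look in the newest picture that a camera, given by its name, has taken for a name from the list of things; names that differ only in an ending like _2 or _b are one class to them, and where a whole thing is asked for, a point or a joint stands for the part that bears it (a point fixed in the world has none). Each returns a list of dicts, best first, with "score" (0 to 1); they miss things now and then, are a little off and sometimes report something else, mostly with a low value. They report only what shows in the picture. A call takes as long as a camera call. They do not tell look-alikes from the thing itself.
- models.boxes_of(thing, camera): "at" ([x, y, z] in m, in world coordinates, good to about 4 mm: the middle of the surface that is visible of it).
- models.regions_of(thing, camera): "pixels" (480x640 bool, what is visible of it).
- models.mark_of(thing, camera): "at" ([x, y, z] in m, in world coordinates, good to about 4 mm: a listed point, or the origin of a listed thing).
Readings, each from a call of its own:
- telemetry.current_t(): time.
- telemetry.current_joints(): joint angles.
- telemetry.current_dq(): joint speeds.
- telemetry.current_joint_efforts(): joint torques, N m.
- telemetry.current_ee_pos(): TCP position.
- telemetry.current_tool_rot(): TCP orientation.
- telemetry.current_wrist_force(): force on the tool from outside, world axes, zero at the start.
- telemetry.current_torque(): the same for the moment, N m.
- telemetry.current_opening(): finger opening in m.
Only numpy, scipy, OpenCV 4.12 (cv2) and the standard library are available. Lean on these libraries where they do the work, as an engineer would, in place of code of your own. Each camera call takes 0.05 s, during which the arm holds its last target. There are 200 camera calls.

## Working session

There is one attempt and no reset: what is moved stays moved. The work goes in short steps, each a Python script; the robot and the scene stay as the last script left them, time stands still between calls to the robot, and variables do not carry over. Pictures are saved under pics/ and viewed, about 12 in all and at most 16, crops included, and the job is handed in when it is done.

```bash
ls; mkdir -p pics; python3 - <<'E'
from plant import r, vision, models, telemetry
import cv2, numpy as np
for c in ("top","side"):
    im=vision.snapshot(c); cv2.imwrite(f"pics/{c}0.png",im[:,:,::-1])
    k=vision.get_calibration(c); print(c,{a:np.round(b,4).tolist() for a,b in k.items()})
    for t in ["board","pulley","sprocket","filter_center","idler_center","bearing_center","bush_center","housing_center","jar_center"]:
        print(t,[(np.round(d["at"],4).tolist(),round(d["score"],2)) for d in models.mark_of(t,c)])
print(telemetry.current_t(), r.nose_length, telemetry.current_tool_rot())
E
```

```text
pics
top {'fx': 557.3629, 'fy': 557.3629, 'cx': 318.3461, 'cy': 239.5377, 'D': [-0.1463, 0.0, 0.0, 0.0, 0.0], 'position': [0.2609, -0.0683, 1.0994], 'orientation': [-0.0578, 0.7108, -0.6973, 0.073]}
board [([0.5082, 0.1886, 0.0003], 0.64)]
pulley [([0.4764, 0.0757, 0.0035], 0.95)]
sprocket [([0.4336, 0.2754, 0.0082], 0.79)]
filter_center [([0.5679, -0.2837, 0.0245], 0.62), ([0.5772, -0.4104, 0.0272], 0.55)]
idler_center [([0.5575, -0.1592, 0.0132], 0.91), ([0.4769, 0.0793, 0.0053], 0.2)]
bearing_center [([0.4414, -0.1574, 0.0067], 0.72)]
bush_center [([0.4451, -0.4004, 0.0136], 0.77), ([0.3887, -0.4558, 0.0085], 0.62)]
housing_center [([0.3325, -0.2691, 0.0186], 0.81), ([0.4394, -0.2914, 0.0146], 0.61), ([0.3474, -0.3815, 0.0148], 0.57)]
jar_center [([0.576, -0.4109, 0.0272], 0.71)]
side {'fx': 488.7943, 'fy': 488.7943, 'cx': 310.8089, 'cy': 228.841, 'D': [-0.0654, 0.0, 0.0, 0.0, 0.0], 'position': [0.1635, -0.8382, 0.4897], 'orientation': [-0.5022, 0.8447, -0.1515, 0.1063]}
board [([0.5053, 0.1877, 0.0023], 0.6)]
pulley [([0.4753, 0.0783, 0.0055], 0.7)]
sprocket [([0.4395, 0.277, 0.0023], 0.86)]
filter_center [([0.5674, -0.2845, 0.0267], 0.84)]
idler_center [([0.5617, -0.1551, 0.0152], 0.56), ([0.5655, -0.2854, 0.0258], 0.22)]
bearing_center [([0.4351, -0.1582, 0.0134], 0.69)]
bush_center [([0.4477, -0.4031, 0.0129], 0.66), ([0.3879, -0.4579, 0.0099], 0.65)]
housing_center [([0.3266, -0.2727, 0.0182], 0.83), ([0.3498, -0.3827, 0.0139], 0.77), ([0.4402, -0.2946, 0.0127], 0.67), ([0.4757, 0.0761, 0.0082], 0.29)]
jar_center [([0.5777, -0.4128, 0.0267], 0.74)]
1.0 0.025 [-1.60553639e-05  8.34248179e-01  5.51389132e-01  3.48928804e-05]
```

View pics/top0.png

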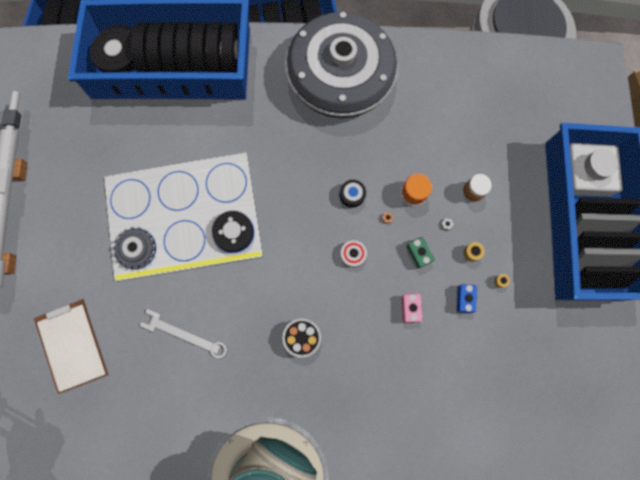

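View pics/side0.png

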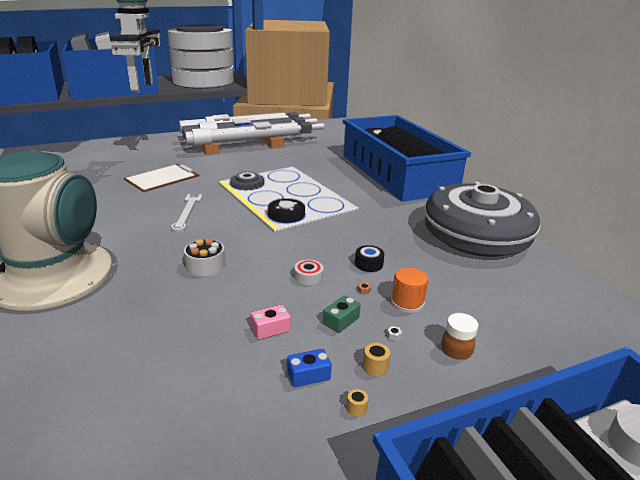

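The top view shows all the parts: green housing (421,252), large bush (475,252), bearing (353,253), idler (353,193), filter (417,188) and jar (478,187). The pulley is on the right at (232,231), the sprocket on the left at (134,248). Next I'll measure them precisely by fitting projected models.

```bash
cat > h.py <<'E'
import numpy as np, cv2
from scipy.spatial.transform import Rotation as Ro
from scipy.optimize import minimize
from plant import r, gripper_to, inverse_kinematics, vision, models, telemetry
def cam(n):
    k=vision.get_calibration(n); q=k["orientation"]
    R=Ro.from_quat([q[1],q[2],q[3],q[0]]).as_matrix().T
    K=np.array([[k["fx"],0,k["cx"]],[0,k["fy"],k["cy"]],[0,0,1.]])
    return K,np.array(k["D"],float),R,np.array(k["position"])
def proj(P,n):
    K,D,R,p=cam(n); return cv2.projectPoints(np.asarray(P,float).reshape(-1,1,3),cv2.Rodrigues(R)[0],-R@p,K,D)[0][:,0]
def back(px,z,n):
    K,D,R,p=cam(n); u=cv2.undistortPoints(np.asarray(px,float).reshape(-1,1,2),K,D)[:,0]
    d=np.c_[u,np.ones(len(u))]@R; return p+d*((z-p[2])/d[:,2])[:,None]
T=np.linspace(0,2*np.pi,48,endpoint=False)
def outline(kind,x,y,yaw,z0,n):
    """hull of projected part; kind=(diameter,h) or (lx,ly,h)"""
    if len(kind)==2: B=np.c_[np.cos(T),np.sin(T)]*kind[0]/2
    else:
        B=np.array([[1,1],[1,-1],[-1,-1],[-1,1]])*np.array(kind[:2])/2
        c,s=np.cos(yaw),np.sin(yaw); B=B@np.array([[c,s],[-s,c]])
    B=B+[x,y]; P=np.r_[np.c_[B,np.full(len(B),z0)],np.c_[B,np.full(len(B),z0+kind[-1])]]
    return cv2.convexHull(proj(P,n).astype(np.float32))
def fit(mask,kind,x,y,yaw,z0,n):
    """fit pose to a mask by overlap, supersampled drawing"""
    (u,v)=proj([[x,y,z0]],n)[0]; u0,v0=int(u)-45,int(v)-45
    S=8; m=cv2.resize(mask[v0:v0+90,u0:u0+90].astype(np.float32),None,fx=S,fy=S,interpolation=cv2.INTER_LINEAR)
    def cost(q):
        h=outline(kind,*q[:2],q[2] if len(q)>2 else 0,z0,n)
        im=np.zeros(m.shape,np.uint8); cv2.fillPoly(im,[np.round(((h-[u0,v0])+.5)*S).astype(np.int32)],1)
        return np.abs(m-im).sum()/im.sum()
    q=[x,y]+([yaw] if len(kind)==3 else [])
    st=np.vstack([q]+[np.array(q)+e for e in np.diag([.006,.006,.2][:len(q)])])
    o=minimize(cost,q,method="Nelder-Mead",options=dict(initial_simplex=st,xatol=1e-5,fatol=1e-6))
    return o.x,o.fun
KIND=dict(filter=(.0555,.054),idler=(.054,.028),bearing=(.052,.022),bush=(.036,.030),housing=(.054,.034,.030),jar=(.048,.052))
E
cat > m.py <<'E'
from h import *
G=dict(filter=(.568,-.284),idler=(.559,-.157),bearing=(.439,-.158),bush=(.446,-.402),housing=(.44,-.293),jar=(.577,-.412))
for n in ("top","side"):
    im=vision.snapshot(n)
    for t,g in G.items():
        best=None
        for d in models.regions_of(t+"_center",n):
            m=d["pixels"]; uv=proj([[*g,KIND[t][-1]/2]],n)[0]
            c=np.argwhere(m).mean(0)[::-1]
            if np.linalg.norm(c-uv)<15:
                if t!="housing": q,f=fit(m,KIND[t],*g,0,0,n)
                else: q,f=min((fit(m,KIND[t],*g,a,0,n) for a in np.arange(0,3.1,.5)),key=lambda z:z[1])
                print(n,t,np.round(q,4),round(f,3),round(d["score"],2))
im=vision.snapshot("top"); hsv=cv2.cvtColor(im,cv2.COLOR_RGB2HSV)
b=cv2.inRange(hsv,(95,60,60),(125,255,255)); b[:150]=0;b[285:]=0;b[:,:100]=0;b[:,270:]=0
C,H=cv2.findContours(b,cv2.RETR_CCOMP,cv2.CHAIN_APPROX_NONE)
for c,h in zip(C,H[0]):
    if h[3]>=0 and cv2.contourArea(c)>300:
        P=back(c[:,0],.006,"top"); (x,y),ax,_=cv2.fitEllipse((P[:,:2]*1000).astype(np.float32)); print("ring",x,y,ax)
for t,k in (("sprocket",(.086,.014)),("pulley",(.082,.022))):
    for d in models.regions_of(t,"top")[:1]:
        g=dict(sprocket=(.437,.276),pulley=(.476,.077))[t]
        print(t,fit(d["pixels"],k,*g,0,.006,"top"))
print(telemetry.current_t())
E
python3 m.py
```

```text
top filter [ 0.5687 -0.2825] 0.06 0.65
top idler [ 0.5611 -0.1576] 0.074 0.66
top bearing [ 0.4388 -0.1589] 0.056 0.78
top bush [ 0.446  -0.4016] 0.089 0.89
top housing [ 0.4424 -0.2913  0.4796] 0.084 0.71
top jar [ 0.5771 -0.4078] 0.111 0.79
side filter [ 0.5659 -0.2864] 0.051 0.96
side idler [ 0.5585 -0.1564] 0.116 0.92
side bearing [ 0.4364 -0.1589] 0.076 0.61
side bush [ 0.445  -0.4024] 0.104 0.83
side housing [ 0.4399 -0.2931  3.6249] 0.054 0.6
ring 459.063720703125 179.07284545898438 (80.96463012695312, 81.14180755615234)
ring 543.2352294921875 297.2984313964844 (80.9802474975586, 81.24607849121094)
ring 562.0381469726562 198.88856506347656 (80.7303695678711, 81.4738540649414)
sprocket (array([0.44023039, 0.27773888]), np.float64(0.12640172594956414))
pulley (array([0.47798564, 0.08128632]), np.float64(0.03446827541087716))
1.85
```

```bash
cat > pp.py <<'E'
from h import *
YAW=.190; O=np.array([-.001,-.0005])   # board yaw; top-camera offset halfway to the side camera
A=np.array([.5620,.1989])+O            # back middle ring
ux=np.array([np.cos(YAW),np.sin(YAW)]); uy=np.array([-ux[1],ux[0]])
RING=dict(filter=A-.1*uy,idler=A+.1*uy,housing=A-.105*ux,bearing=A-.105*ux+.1*uy,bush=A-.105*ux+.1*uy)
PICK=dict(filter=(.5675,-.2845),idler=(.5598,-.157),housing=(.4411,-.2922),bearing=(.4376,-.1589),bush=(.4455,-.402))
ZT=dict(filter=.034,idler=.0285,housing=.0285,bearing=.0275,bush=.0285)  # TCP height above part's underside
Z0=dict(filter=.006,idler=.006,housing=.006,bearing=.028,bush=.050)
OPEN=dict(filter=.080,idler=.078,housing=.054,bearing=.074,bush=.060)
REL=dict(filter=.072,idler=.070,housing=.050,bearing=.068,bush=.052)
def quat(a): return [0,np.cos(a/2),np.sin(a/2),0]
def best(p,a):
    q0=np.array(telemetry.current_joints()); c=[]
    for b in (a,a+np.pi,a-np.pi):
        j=inverse_kinematics(p,quat(b))
        if j is not None: c.append((abs(np.array(j)-q0).max(),b))
    return quat(min(c)[1])
def goto(xy,z,a):
    p=[*xy,z]; r.move_to(p,best(p,a))
def pick(t,a,xy=None,z0=0,zh=.17):
    xy=PICK[t] if xy is None else xy
    gripper_to(OPEN[t],25); goto(xy,zh,a)
    r.move_l([*xy,z0+ZT[t]+.02],vel=.3); g=r.move_l([*xy,z0+ZT[t]],vel=.06,guard=10)
    gripper_to(0.0,25); r.move_l([*xy,zh],vel=.25)
    print(t,"guard",g,"opening",round(telemetry.current_opening(),4),"t",telemetry.current_t())
def place(t,a,xy=None,zh=.18):
    xy=RING[t] if xy is None else xy; z=Z0[t]+ZT[t]
    goto(xy,zh,a); r.move_l([*xy,z+.015],vel=.3); g=r.move_l([*xy,z-.003],vel=.03,guard=4)
    print(t,"contact",g,"z-nominal",round(telemetry.current_ee_pos()[2]-z,4))
    gripper_to(REL[t]); r.move_l([*xy,zh],vel=.25); print("t",telemetry.current_t())
E
python3 - <<'E'
from pp import *
pick("filter",np.pi/2)
place("filter",np.pi/2+YAW)
pick("idler",np.pi/2)
for n in ("top","side"):
    vision.snapshot(n)
    for d in models.regions_of("filter_center",n):
        c=np.argwhere(d["pixels"]).mean(0)[::-1]
        if np.linalg.norm(c-proj([[*RING["filter"],.033]],n)[0])<15: print(n,fit(d["pixels"],KIND["filter"],*RING["filter"],0,.006,n), RING["filter"])
E
```

```text
filter guard False opening 0.053 t 7.6417
filter contact True z-nominal -0.0006
t 11.4
idler guard False opening 0.0007 t 15.725
top (array([0.58120341, 0.09833596]), np.float64(0.15314639000301283)) [0.57988589 0.10019958]
side (array([0.57908879, 0.09698375]), np.float64(0.06260790980575555)) [0.57988589 0.10019958]
```

```bash
python3 - <<'E'
from pp import *
a=vision.snapshot("top"); b=vision.snapshot("side")
x=cv2.resize(a[120:300,100:520],None,fx=1.85,fy=1.85,interpolation=cv2.INTER_CUBIC)[:,:777]
y=cv2.resize(b[140:320,200:480],None,fx=1.45,fy=1.45)
o=np.zeros((x.shape[0]+y.shape[0],777,3),np.uint8); o[:x.shape[0]]=x; o[x.shape[0]:,:y.shape[1]]=y
cv2.imwrite("pics/c1.png",o[:,:,::-1]); print(o.shape,telemetry.current_ee_pos())
for n in("top","side"):
    print([np.round(d["at"],4) for d in models.mark_of("idler_center",n)])
E
```

```text
(594, 777, 3) [ 0.55913979 -0.15670913  0.16856191]
[array([0.4332, 0.2765, 0.008 ])]
[array([ 0.5614, -0.1554,  0.0135]), array([ 0.4313, -0.1588,  0.0102])]
```

View pics/c1.png

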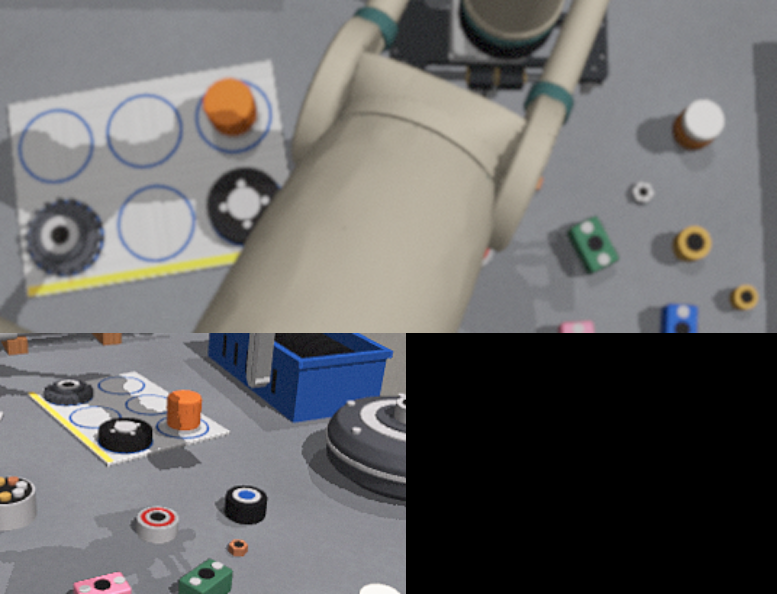

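The idler slipped out of the grip and is still lying flat where it was. I'll retry with more force and check the opening before and after lifting.

```bash
python3 - <<'E'
from pp import *
vision.snapshot("side"); q,f=fit(models.regions_of("idler_center","side")[0]["pixels"],KIND["idler"],.56,-.156,0,0,"side"); print(q,f)
xy=q+[.0012,-.0006]
gripper_to(.078,50); r.move_l([*xy,.05],vel=.3); g=r.move_l([*xy,.027],vel=.05,guard=10)
print(g,telemetry.current_ee_pos(),telemetry.current_wrist_force())
gripper_to(0,50); print(telemetry.current_opening(),telemetry.current_wrist_force())
r.move_l([*xy,.06],vel=.1); print(telemetry.current_opening())
r.move_l([*xy,.17],vel=.25); print(telemetry.current_opening(),telemetry.current_t())
E
```

```text
[ 0.44479319 -0.2968334 ] 0.16877683747832684
False [ 0.44600604 -0.29727352  0.02674688] [ 0.80148173 -0.96363912  0.25537395]
0.00021756751657243256 [-0.2699366   0.34047491  0.96948743]
0.0006358301586094746
7.078214501705753e-05 21.25
```

```bash
python3 - <<'E'
from pp import *
r.move_to([.35,.2,.3],best([.35,.2,.3],np.pi/2))
a=vision.snapshot("top"); b=vision.snapshot("side")
x=cv2.resize(a[140:320,100:520],None,fx=1.85,fy=1.85,interpolation=cv2.INTER_CUBIC)[:,:777]
y=b[100:360,100:520]
o=np.zeros((x.shape[0]+y.shape[0],777,3),np.uint8); o[:x.shape[0]]=x; o[x.shape[0]:,:y.shape[1]]=y
cv2.imwrite("pics/c2.png",o[:,:,::-1]); print(o.shape,telemetry.current_ee_pos(),telemetry.current_opening(),telemetry.current_t())
E
```

```text
(593, 777, 3) [0.35043772 0.1994398  0.29962711] 0.00016570292837759696 23.2417
```

View pics/c2.png

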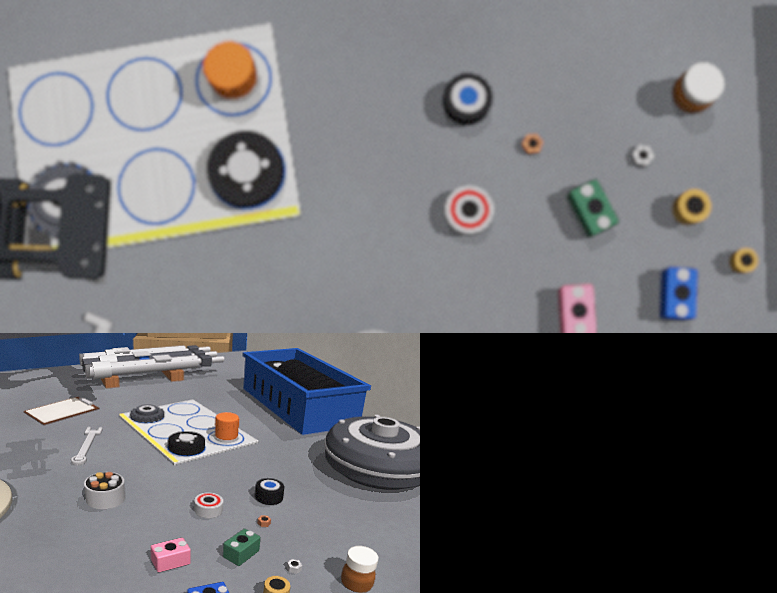

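Nothing in the scene moved, although the jaws closed at the parts' positions. I'll check whether the gripper and the arm are really where telemetry says.

```bash
python3 - <<'E'
from pp import *
gripper_to(.078,25); print("open",telemetry.current_opening())
goto(PICK["idler"],.10,np.pi/2); print(telemetry.current_ee_pos(),telemetry.current_opening(),telemetry.current_tool_rot())
b=vision.snapshot("side").copy(); a=vision.snapshot("top")
e=telemetry.current_ee_pos(); t=np.array(e)
for d in (0,.025): 
    for s in (-1,0,1):
        u=proj([t+[0,s*.039,-d]],"side")[0]; cv2.circle(b,tuple(int(v) for v in np.round(u)),2,(255,0,255),-1)
o=cv2.resize(b[120:330,260:500],None,fx=2.4,fy=2.4); cv2.imwrite("pics/c3.png",o[:,:,::-1]); print(telemetry.current_t())
E
```

```text
open 0.07799882210867114
[ 0.5601291  -0.15602419  0.10073647] 0.07767427540030387 [-4.34253298e-04  7.07468110e-01 -7.06745042e-01  3.60385583e-04]
26.275
```

View pics/c3.png

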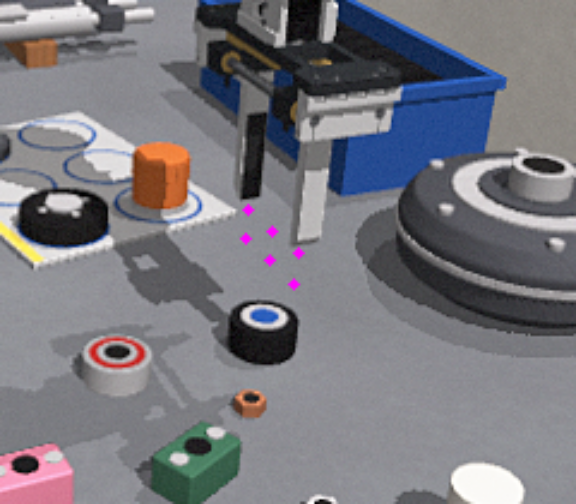

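The fingertips appear about 17 px above where telemetry puts them, so the real tool is some 3 cm higher or further back than reported. I'll triangulate the tips with both cameras.

```bash
python3 - <<'E'
from pp import *
print(np.round(telemetry.current_joints(),4),np.round(telemetry.current_joint_efforts(),2),np.round(telemetry.current_wrist_force(),2),telemetry.current_ee_pos())
o=[]
for n,w in (("top",(60,230,290,490)),("side",(130,300,290,490))):
    im=vision.snapshot(n).copy(); t=np.array(telemetry.current_ee_pos())
    for s in (-1,1):
        u=proj([t+[0,s*.039,-.025]],n)[0]; print(n,u); cv2.circle(im,tuple(int(v) for v in np.round(u)),1,(255,0,255),-1)
    o.append(cv2.resize(im[w[0]:w[1],w[2]:w[3]],(600,510 if 0 else 510)) if 0 else cv2.resize(im[w[0]:w[1],w[2]:w[3]],None,fx=2,fy=1.75*2/1.75*0.875))
cv2.imwrite("pics/c4.png",np.vstack([cv2.resize(x,(400,300)) for x in o])[:,:,::-1])
E
```

```text
[-3.9130e-01  3.5120e-01  1.6385e+00  3.0000e-04  1.1506e+00  1.1778e+00] [-2.500e-01 -4.230e+01 -2.147e+01  3.000e-02 -7.000e-02  0.000e+00] [ 0.04  0.51 -0.36] [ 0.56018491 -0.1559133   0.1008722 ]
top [374.81010971 185.57081782]
top [334.10917057 184.56251547]
side [382.31106575 238.13717367]
side [362.30011981 218.79597303]
```

View pics/c4.png

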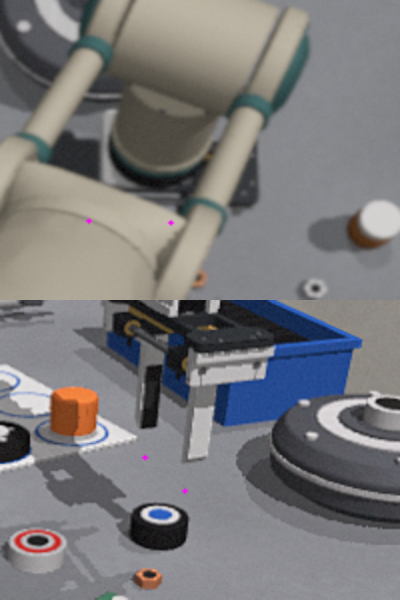

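```bash
python3 - <<'E'
from pp import *
for z in (.06,.0757,.09,.105): print(z,np.round(back([[364,202],[387.5,220.7],[375.7,211.3]],z,"side")[:,:2],4).tolist())
print("top body", [ (z,np.round(back([[380,133]],z,"top")[0,:2],3)) for z in (.18,.22)])
# sensitivity: is tip shift consistent with one joint's reading being off? numeric Jacobian through IK
q0=np.array(telemetry.current_joints()); p0=np.array(telemetry.current_ee_pos()); Q=telemetry.current_tool_rot()
for d in np.eye(3)*.02: print(d,np.round(np.array(inverse_kinematics(p0+d,Q))-q0,4))
for _ in range(3):
    r.hold(.3); print(telemetry.current_ee_pos(),np.round(telemetry.current_dq(),4),telemetry.current_t())
E
```

```text
0.06 [[0.6134, -0.0213], [0.6184, -0.1124], [0.616, -0.0683]]
0.0757 [[0.597, -0.0511], [0.6018, -0.1389], [0.5995, -0.0964]]
0.09 [[0.582, -0.0783], [0.5867, -0.1631], [0.5844, -0.122]]
0.105 [[0.5663, -0.1068], [0.5708, -0.1884], [0.5686, -0.1489]]
top body [(0.18, array([ 0.626, -0.192])), (0.22, array([ 0.61 , -0.186]))]
[0.02 0.   0.  ] [ 0.0128  0.0267 -0.0433 -0.      0.0166  0.0128]
[0.   0.02 0.  ] [ 0.0324 -0.007   0.0112 -0.     -0.0042  0.0324]
[0.   0.   0.02] [-0.     -0.0166 -0.0285 -0.      0.0451  0.    ]
[ 0.55983635 -0.15683063  0.10009834] [-0.0048  0.0017 -0.0009  0.001   0.0012  0.0001] 26.675
[ 0.55975404 -0.15701652  0.0999187 ] [-0.0017 -0.0014  0.0004 -0.0006  0.0008  0.001 ] 26.975
[ 0.55979928 -0.15702704  0.09999924] [-0.0007  0.0005 -0.0013 -0.003   0.0011  0.0006] 27.275
```

```bash
python3 - <<'E'
from pp import *
p=[.35,-.20,.15]; r.move_to(p,best(p,0)); r.hold(.3)
t=np.array(telemetry.current_ee_pos()); print(t,np.round(telemetry.current_tool_rot(),4),np.round(telemetry.current_joints(),4),telemetry.current_opening())
o=[]
for n in ("top","side"):
    im=vision.snapshot(n).copy(); w=proj([t],n)[0].astype(int); x0,y0=w[0]-100,w[1]-95
    im=cv2.resize(im[max(y0,0):y0+150,x0:x0+200],None,fx=2,fy=2); y0=max(y0,0); print(n,x0,y0)
    for s in (-1,1):
      for d in (-.025,.02,.06):
        u=(proj([t+[s*.039,0,d]],n)[0]-[x0,y0])*2; cv2.circle(im,tuple(int(v) for v in np.round(u)),2,(255,0,255),-1)
    o.append(im)
cv2.imwrite("pics/c5.png",np.vstack(o)[:,:,::-1]); print(telemetry.current_t())
print(proj([[.225,.529,.17]],"side"))
E
```

```text
[ 0.35037068 -0.19996706  0.14979643] [-1.e-04 -4.e-04  1.e+00  1.e-04] [-0.6916  0.0486  1.9102  0.      1.1832  2.4492] 0.07779764130640641
top 283 196
side 166 123
28.8333
[[143.11150945 100.49862731]]
```

View pics/c5.png

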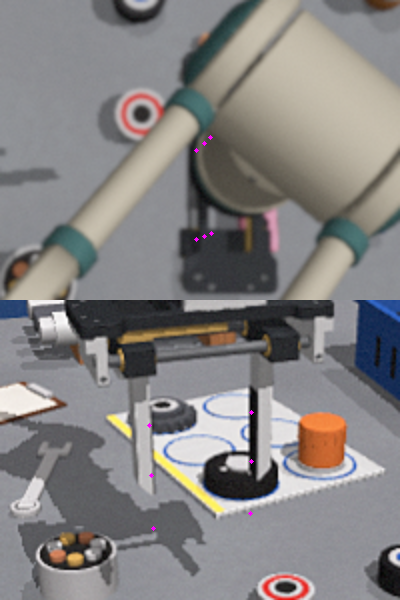

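All the poses, including the first picture, fit one explanation: the real fingertips are about 33 mm higher along the tool axis than the tool frame says. That also explains the filter being held only near its top and the missed idler. A guarded touch on bare table will give the exact offset.

```bash
python3 - <<'E'
from pp import *
for n in ("top","side"):
    vision.snapshot(n)
    for d in models.regions_of("filter_center",n):
        c=np.argwhere(d["pixels"]).mean(0)[::-1]
        if np.linalg.norm(c-proj([[*RING["filter"],.033]],n)[0])<15: print(n,fit(d["pixels"],KIND["filter"],*RING["filter"],0,.006,n), RING["filter"])
gripper_to(0,25); r.move_l([.34,-.14,.045],vel=.25)
g=r.move_l([.34,-.14,-.03],vel=.03,guard=4)
print(g,telemetry.current_ee_pos(),telemetry.current_wrist_force())
r.move_l([.34,-.14,.08],vel=.25); print(r.nose_length,telemetry.current_t())
E
```

```text
top (array([0.58014259, 0.09902362]), np.float64(0.08488697108869146)) [0.57988589 0.10019958]
side (array([0.57817862, 0.09581042]), np.float64(0.07528983086749658)) [0.57988589 0.10019958]
True [ 0.34003656 -0.14002825 -0.01017214] [-0.15567496  1.52884175  6.0742629 ]
0.025 33.0667
```

The offset is 35 mm: the tips touched the table at a reported TCP z of -10.2 mm, where it should have been +25 mm. I'll correct the heights and carry on with the idler and the housing.

```bash
sed -i 's/^ZT=.*/ZT=dict(filter=-.002,idler=-.007,housing=-.007,bearing=-.0078,bush=-.0065)  # incl. -35 mm tool-length correction/' pp.py
sed -i 's/zh=.17/zh=.12/; s/zh=.18/zh=.12/' pp.py
python3 - <<'E'
from pp import *
pick("idler",np.pi/2)
if telemetry.current_opening()<.04: raise SystemExit
place("idler",np.pi/2+YAW)
pick("housing",.48+np.pi/2)
for n in ("top","side"):
    vision.snapshot(n)
    for d in models.regions_of("idler_center",n):
        c=np.argwhere(d["pixels"]).mean(0)[::-1]
        if np.linalg.norm(c-proj([[*RING["idler"],.02]],n)[0])<15: print(n,fit(d["pixels"],KIND["idler"],*RING["idler"],0,.006,n), RING["idler"])
E
```

```text
idler guard False opening 0.0536 t 37.725
idler contact True z-nominal -0.0002
t 41.5417
housing guard False opening 0.0339 t 46.2583
top (array([0.54338862, 0.29510424]), np.float64(0.062305007086723055)) [0.54211411 0.29660042]
side (array([0.53594217, 0.29419488]), np.float64(0.193960929161446)) [0.54211411 0.29660042]
```

The idler is down about 2 mm towards -y of its ring centre, the same bias as the filter. I'll correct the remaining placements by that amount.

```bash
echo 'for _k in RING: RING[_k]=RING[_k]+[.0004,.0019]' >> pp.py
python3 - <<'E'
from pp import *
place("housing",YAW)
pick("bearing",np.pi/2)
n="top"; vision.snapshot(n)
for d in models.regions_of("housing_center",n):
    c=np.argwhere(d["pixels"]).mean(0)[::-1]
    if np.linalg.norm(c-proj([[*RING["housing"],.02]],n)[0])<15: print(n,fit(d["pixels"],KIND["housing"],*RING["housing"],YAW+np.pi/2,.006,n), RING["housing"]-O-[.0004,.0019])
if telemetry.current_opening()<.04: raise SystemExit
place("bearing",np.pi/2+YAW)
r.move_to([.45,-.2,.15],best([.45,-.2,.15],np.pi/2))
vision.snapshot(n)
for d in models.regions_of("bearing_center",n):
    print(d["score"],fit(d["pixels"],KIND["bearing"],*RING["bearing"],0,.028,n), RING["bearing"]-O-[.0004,.0019])
for d in models.regions_of("housing_center",n):
    c=np.argwhere(d["pixels"]).mean(0)[::-1]
    if np.linalg.norm(c-proj([[*RING["housing"],.02]],n)[0])<15: print(n,fit(d["pixels"],KIND["housing"],*RING["housing"],YAW+np.pi/2,.006,n), RING["housing"]-O-[.0004,.0019])
a=vision.snapshot("top");b=vision.snapshot("side")
cv2.imwrite("pics/c6.png",np.vstack([cv2.resize(a[140:290,90:290],None,fx=2,fy=2),cv2.resize(b[130:280,200:400],None,fx=2,fy=2)])[:,:,::-1]); print(telemetry.current_t())
E
```

```text
housing contact True z-nominal -0.0001
t 50.325
bearing guard False opening 0.0516 t 54.3167
top (array([0.46052583, 0.17953493, 1.76175715]), np.float64(0.07229936713396044)) [0.45888956 0.17906982]
bearing contact True z-nominal -0.0004
t 58.025
0.97 (array([0.44028446, 0.27765188]), np.float64(0.0558296783625731)) [0.44000367 0.27727024]
60.025
```

View pics/c6.png

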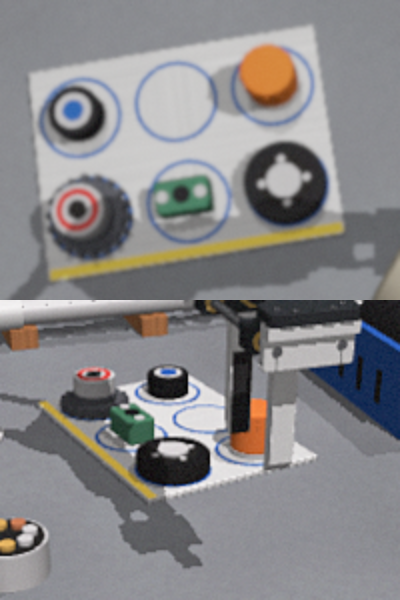

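Bearing, housing, idler and filter are in place: the fits put the bearing within 0.5 mm of the boss centre and the housing within 2 mm, with its yaw right. Next is the bush.

```bash
python3 - <<'E'
from pp import *
pick("bush",np.pi/2)
if not .03<telemetry.current_opening()<.04: raise SystemExit
place("bush",np.pi/2+YAW,zh=.15)
r.move_to([.30,-.2,.25],best([.30,-.2,.25],np.pi/2))
G=dict(filter=.006,idler=.006,housing=.006,bearing=.028,bush=.05)
n="top"; a=vision.snapshot(n)
for t in G:
    for d in models.regions_of(t+"_center",n):
        c=np.argwhere(d["pixels"]).mean(0)[::-1]
        if np.linalg.norm(c-proj([[*RING[t],G[t]+.015]],n)[0])<12:
            q,f=fit(d["pixels"],KIND[t],*RING[t],YAW+np.pi/2,G[t],n); e=q[:2]-(RING[t]-O-[.0004,.0019])
            print(t,"err mm",np.round(e*1000,1),q[2:],round(f,3))
b=vision.snapshot("side")
cv2.imwrite("pics/c7.png",np.vstack([cv2.resize(a[140:290,90:290],None,fx=2,fy=2),cv2.resize(b[130:280,200:400],None,fx=2,fy=2)])[:,:,::-1]); print(telemetry.current_t())
E
```

```text
bush guard False opening 0.0352 t 63.3917
bush contact True z-nominal -0.0003
t 67.8667
filter err mm [-0.5 -1.9] [] 0.085
idler err mm [-0.2 -1.3] [] 0.067
housing err mm [0.9 0.3] [1.78679123] 0.08
bearing err mm [-0.  -1.3] [] 0.586
bush err mm [0.9 0.5] [] 0.093
70.0583
```

View pics/c7.png

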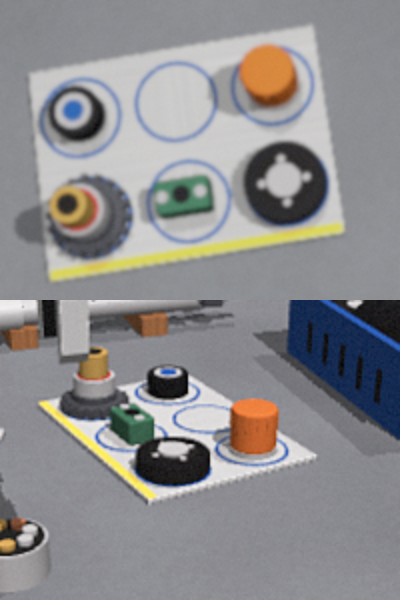

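```bash
python3 -c "
from h import *
vision.snapshot('top'); print([np.round(d['at'],3) for d in models.mark_of('jar_center','top')])
r.sign_off()"
```

```text
[array([ 0.576, -0.412,  0.031]), array([0.431, 0.278, 0.009])]
the job is handed in; nothing more can be done
```

All five parts are placed in the order you listed and released, and the job was handed in about 70 s into the 138 s limit.

- **Final positions:** the last top-camera fit showed each part within about 2 mm of its target:

| Part | Offset in world x, y (mm) |
|---|---|
| Filter | -0.5, -1.9 |
| Idler | -0.2, -1.3 |
| Housing | 0.9, 0.3 |
| Bush | 0.9, 0.5 |

- **Housing:** the last fit put its long side about 1.5° off the row; an earlier fit had it aligned.
- **Bearing:** it was within 0.5 mm of the sprocket centre before the bush went on. The final fit for it is unreliable because the bush hides part of it.
- **Jar:** it is still where it started, within the few-millimetre accuracy of the detection.

**What went wrong on the way:**
- The first idler grasp closed on nothing, because the fingertips sit about 35 mm higher than the tool frame says. I confirmed this with the cameras and a guarded touch on the table, then corrected the heights.
- A second attempt used a wrong detection, so the jaws also closed once above the housing. Nothing was disturbed.
- The side camera disagreed with the top camera by 2–4 mm on the filter. On the idler it disagreed by about 7 mm, but that fit was poor, so I relied on the top camera.

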